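# Make up a post kit and a hinge kit from cut steel stock

## Task

Make up two kits from the cut steel stock on the bench: put the post kit in the tray with two bays, that is the longest of the three square tubes in the long bay and the post foot (the plate with a stub of tube welded on) in the short bay; put the hinge kit in the tray with three bays, that is the shortest square tube, the round bush and the angle bracket, one to a bay in whichever bay you like. Set every part down flat on the floor of its bay, the same way up as it stood in the stock, and leave the middle-length tube where it lies.

Things in the scene. Friction and masses are not known exactly. Their poses are not given: they have to be found in the camera images.
- tube_long: Piece of square steel tube, dark mill finish, open ends, 30 x 30 mm section and 120 mm long, the longest of the three. Lies on one side. Origin at its middle (15 mm above what it lies on); x along the tube, z up. About 0.26 kg.
- tube_mid: Piece of square steel tube, dark mill finish, open ends, 30 x 30 mm section and 85 mm long, the middle one of the three; it belongs to no kit and stays where it lies. Lies on one side. Origin at its middle (15 mm above what it lies on); x along the tube, z up. About 0.18 kg.
- tube_short: Piece of square steel tube, dark mill finish, open ends, 30 x 30 mm section and 55 mm long, the shortest of the three. Lies on one side. Origin at its middle (15 mm above what it lies on); x along the tube, z up. About 0.12 kg.
- post_foot: Post foot: square steel plate 60 x 60 x 6 mm lying flat, a dark 25 x 25 mm square tube stub welded upright on its middle, sides parallel to the plate's; 45 mm high in all. Origin at the centre of the underside; x and y along the plate's sides, z up along the stub. About 0.26 kg.
- bush: Round steel bush standing on end: plain thick-walled ring, 42 mm outside diameter, 26 mm bore, 40 mm high. Origin at the centre of its underside, z up along its axis. About 0.26 kg.
- bracket: Steel angle bracket, an L 9 mm thick and 50 mm wide (own y): one leg lies flat (50 x 50 mm footprint, 9 mm high), the other stands upright, 50 mm high in all. Origin at the centre of the footprint, on the underside; z up. The upright leg stands along the -x edge, its mid-plane at own x = -20.5 mm: grip it there across its thickness (along own x). About 0.32 kg.
- tray_two: Kit tray of bare sheet steel, fixed, 86 mm (own x) by 250 mm (own y); rim and dividers 12 mm high, 4 mm thick. Origin at the centre of its underside, on the bench; bay floor 3 mm above it. One divider, two bays, both 78 mm in x and centred on x = 0: long bay 150 mm in y, centre y = -46 mm; short bay 88 mm in y, centre y = +77 mm. Stands left or right.
- tray_three: Kit tray of bare sheet steel, fixed, 86 mm (own x) by 250 mm (own y); rim and dividers 12 mm high, 4 mm thick. Origin at the centre of its underside, on the bench; bay floor 3 mm above it. Two dividers, three equal bays 78 x 78 mm, centres at x = 0, y = -82, 0 and +82 mm. Stands left or right.
Things that resemble listed ones, but are neither listed nor needed, are in the scene too. Leave any orange or red look-alike of the tube_mid alone.

How it is judged:
By the outcome, as a careful person would: the job done as asked, in the order asked, and still so for the second after the job is handed in, with the robot touching nothing.
It also fails if it takes over 128 s, if anything falls off the work surface, if the arm or the gripper's body presses on something with over 40 N, if the wrist force passes 120 N, or if a joint passes its speed limit or range.

## Robot

A 6-joint arm with a two-finger parallel gripper is mounted at the origin on the work surface. World frame = base frame: x ahead of the robot, y to its left, z up, the work surface at z = 0. Lengths are in m, angles in degrees, forces in N, time in s.
With the tool pointing down it reaches from about 0.4 to 0.825 m from the base axis. Payload 7 kg.
Tool frame: the origin (TCP) lies at the very end of the fingers, on their centre line; the grasp point (between the pads) lies 19 mm behind it (ctrl.grip_depth is the distance from the TCP to the grasp point, in m); z points along the fingers, y is the line along which they close (so a half turn about z gives the same grasp; the last joint's range is limited). The gripper opens to 88 mm and grips with 3 to 60 N. Pads are 19 mm wide; open, the fingers measure 130 mm over their backs; the gripper's body (78 mm by 193 mm) begins 47 mm behind the grasp point.
Start: joints at [85.548, 20.546, 0.682, 0, -70.136, -16.507], TCP at [0.241, 0.63, 0.2] pointing down, gripper open.
Joint ranges: [-176.03, 176.03], [-82.01, 121.73], [-58.28, 71.71], [-173.87, 95.51], [-174.79, -0.11], [-173.66, 173.66]. Speed limits (degrees/s): [136.94, 136.94, 172.46, 180, 180, 180].

## Interface

Orientations are given as [roll, pitch, yaw] about the fixed x, y, z axes, in that order (R = Rz(yaw) Ry(pitch) Rx(roll)).
In Python, from plant import get_obs, eyes, ctrl, spotter gives the robot as it stands.
- The arm moves only by the shell command python3 -m crank 'ROWS'. ROWS is JSON, one flat list of numbers, 7 for each row, row after row: the turn, a rotation vector about the tool's x, y, z in rad, then the shift along the tool's x, y, z in mm, then the opening, from 0 (shut) to 1 (fully open). A call has 1 to 5 rows; each row shifts and turns the commanded pose from where the row before left it, along the tool's axes as they then stand; what a row does not reach is not made up. A row lasts 1/8 s, in which the tool goes at most 62.5 mm and 10.7 degrees, less where a joint would pass 70% of its speed; a pose out of reach is approached as far as the arm can. A call is refused whole if a number of a shift passes 62.5 or a number of a turn 0.188, either way. A call with a gripper value outside its range is refused whole. The fingers move at their own pace and stop on an object; the grip force is fixed at half the most. Time passes only in rows, so rows that do not move let the fingers close. It gives the time, the measured TCP pose, the force, the opening and the grip force at its end, in the units of the state.
- get_obs(): the state, without advancing time (a new reading comes with each control period).
- eyes.snapshot(name): name is "side" or "top"; returns the picture (420x560x3 uint8, blue, green, red); there is no depth.
- eyes.camera_model(name): a dict with "fx", "fy", "cx", "cy" (pixels), "extrinsics" (4x4, takes a point from camera to world coordinates). Camera axes: x right, y down, z forward; pixel columns grow to the right and rows downward; lengths in m; the calibration is good to about 2 mm. A picture is of the moment at which its call begins. camera_model takes no time and is no camera call.
- ctrl.close_job(): hands the job in; it is judged then, once.
Trained networks look in the newest picture that a camera, given by its name, has taken for a name from the list of things; names that differ only in an ending like _2 or _b are one class to them, and where a whole thing is asked for, a point or a joint stands for the part that bears it (a point fixed in the world has none). Each returns a list of dicts, best first, with "p" (0 to 1); they miss things now and then, are a little off and sometimes report something else, mostly with a low value. They report only what shows in the picture. A call takes as long as a camera call. They do not tell look-alikes from the thing itself.
- spotter.outline_of(camera, target): "region" (420x560 bool, what is visible of it) and "rect" ([left, top, width, height] in pixels, round what is visible of it).
- spotter.place_of(camera, target): "location" ([column, row] in pixels: a listed point, or the origin of a listed thing).
The state is a dict: "clock": time; "joint_pos": joint angles; "qvel": joint speeds; "tau": joint torques, N m; "tool_pos": TCP position; "orientation": TCP orientation; "force": force on the tool from outside, world axes, zero at the start; "moment": the same for the moment, N m; "opening": finger opening in m; "gripper_force": force on a finger pad.
Only numpy, scipy, OpenCV 4.12 (cv2) and the standard library are available. Lean on these libraries where they do the work, as an engineer would, in place of code of your own. Each camera call takes 0.05 s, during which the arm holds its last target. There are 200 camera calls.

## Working session

There is one attempt and no reset: what is moved stays moved. The work goes in short steps, Python scripts to look and compute and a shell command to move; the robot and the scene stay as the last step left them, time stands still between calls to the robot, and variables do not carry over. Pictures are saved under pics/ and viewed, at most 14 in all, crops included, and the job is handed in when it is done.

```bash
mkdir -p pics; ls; python3 - <<'E'
from plant import get_obs, eyes, ctrl, spotter
import cv2, numpy as np
for n in("top","side"):
    im=eyes.snapshot(n); cv2.imwrite(f"pics/{n}0.png",im)
    m=eyes.camera_model(n); print(n,m["fx"],m["fy"],m["cx"],m["cy"],np.round(m["extrinsics"],4).tolist())
    for t in "tube_long tube_mid tube_short post_foot bush bracket tray_two tray_three".split():
        print(t,[(np.round(d["location"],1).tolist(),round(d["p"],2)) for d in spotter.place_of(n,t)])
print(get_obs())
E
```

```text
pics
top 520.97444943557 520.97444943557 282.9434264121752 206.62130702986957 [[0.0192, -0.9859, 0.1665, 0.272], [-0.9996, -0.0226, -0.0181, 0.0197], [0.0216, -0.1661, -0.9859, 1.3631], [0.0, 0.0, 0.0, 1.0]]
tube_long [([432.7, 213.8], 0.56)]
tube_mid [([130.5, 257.6], 0.89), ([123.9, 205.1], 0.66), ([182.2, 271.5], 0.64)]
tube_short [([254.2, 142.6], 0.68)]
post_foot [([203.4, 138.9], 0.6)]
bush [([305.9, 149.6], 0.54)]
bracket []
tray_two [([209.8, 224.3], 0.84)]
tray_three [([346.9, 219.5], 0.74)]
side 444.3423281457556 444.3423281457556 274.3310118400523 213.30942163272144 [[0.6711, -0.5094, 0.5386, -0.0637], [-0.7413, -0.4544, 0.4939, -0.5161], [-0.0068, -0.7308, -0.6826, 0.7986], [0.0, 0.0, 0.0, 1.0]]
tube_long [([417.6, 331.9], 0.71), ([174.2, 170.5], 0.33)]
tube_mid [([152.8, 223.5], 0.86), ([172.5, 171.7], 0.8), ([136.0, 196.4], 0.74)]
tube_short [([298.1, 190.5], 0.66)]
post_foot [([259.3, 174.5], 0.81), ([211.4, 212.2], 0.2)]
bush [([332.1, 220.8], 0.52)]
bracket [([386.6, 249.2], 0.88), ([333.0, 219.3], 0.63)]
tray_two [([210.5, 212.4], 0.82), ([258.6, 173.3], 0.37)]
tray_three [([327.4, 285.9], 0.71)]
{'clock': 0.9, 'joint_pos': array([ 8.55490819e+01,  2.05439535e+01,  6.81445575e-01,  8.94913551e-04,
       -7.01374488e+01, -1.65076446e+01]), 'qvel': array([ 0.06303522, -0.07614082,  0.04784339,  0.0646366 ,  0.03802557,
       -0.03359348]), 'tau': array([ 2.15825821e-04, -5.82355464e+01,  2.93298894e+01,  7.00243369e+00,
        1.26299984e-02, -6.01222325e-06]), 'tool_pos': array([0.24144876, 0.63030227, 0.19988734]), 'orientation': array([-1.79999719e+02, -7.94698777e-04, -2.09582587e+01]), 'force': array([ 0.8747534 , -0.35174031, -0.34200134]), 'moment': array([-0.0105104 ,  0.0067523 , -0.02643941]), 'gripper_force': 0.0, 'opening': 0.08763195843433043}
```

View pics/top0.png

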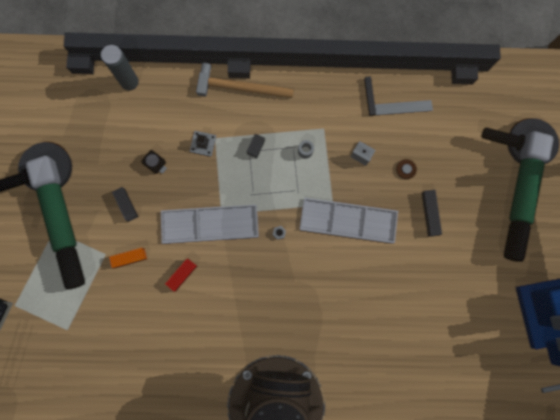

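View pics/side0.png

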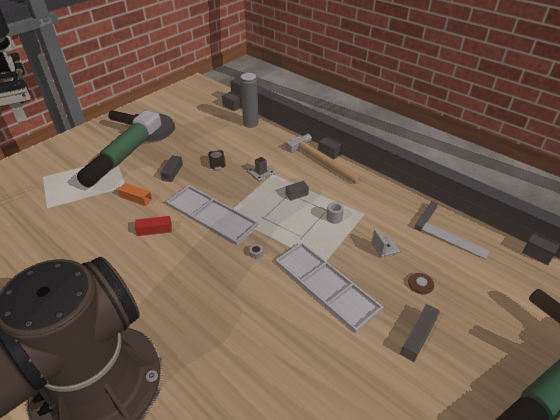

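The top view shows these items:
- **Tubes:** the long tube is at (432,213), the mid at (124,205) and the short at (257,146). The orange (127,258) and red (181,275) blocks are look-alikes to leave alone.
- **Post foot:** it is at (203,141), a bright plate with a dark stub. The dark block at (153,160) is a decoy.
- **Bush:** it is the grey ring at (306,149). The brown ring (407,169) and the small nut (279,233) are decoys.
- **Bracket:** it is at (362,153).
- **Trays:** tray_two is at (210,224) with its short bay to the left (+y). tray_three is at (348,221).

Next I'll fit model silhouettes to the outlines from both cameras, and make one enlarged crop to confirm the candidates.

```bash
cat > fit.py <<'E'
from plant import get_obs, eyes, ctrl, spotter
import cv2, numpy as np
from scipy.optimize import minimize
def box(x0,x1,y0,y1,z0,z1): return np.array([[x,y,z] for x in(x0,x1) for y in(y0,y1) for z in(z0,z1)])/1e3
a=np.linspace(0,2*np.pi,40)
tube=lambda L:[box(-L/2,L/2,-15,15,0,30)]
M=dict(tube_long=tube(120),tube_mid=tube(85),tube_short=tube(55),
 post_foot=[box(-30,30,-30,30,0,6),box(-12.5,12.5,-12.5,12.5,6,45)],
 bush=[np.array([[21*np.cos(t),21*np.sin(t),z] for t in a for z in(0,40)])/1e3],
 bracket=[box(-25,25,-25,25,0,9),box(-25,-16,-25,25,0,50)],
 tray_two=[box(-43,43,-125,125,0,12)],tray_three=[box(-43,43,-125,125,0,12)])
CM={n:eyes.camera_model(n) for n in("top","side")}
def proj(n,P):
    c=CM[n];E=c["extrinsics"];q=(np.atleast_2d(P)-E[:3,3])@E[:3,:3]
    return np.c_[c["fx"]*q[:,0]/q[:,2]+c["cx"],c["fy"]*q[:,1]/q[:,2]+c["cy"]]
def unproj(n,uv,z):
    c=CM[n];E=c["extrinsics"];d=E[:3,:3]@[(uv[0]-c["cx"])/c["fx"],(uv[1]-c["cy"])/c["fy"],1]
    return E[:3,3]+d*(z-E[2,3])/d[2]
def pose(P,x,y,yaw,z=0):
    c,s=np.cos(yaw),np.sin(yaw);return P@np.array([[c,s,0],[-s,c,0],[0,0,1]])+[x,y,z]
S=4
def sil(n,pieces,o,w,h):
    m=np.zeros((h*S,w*S),np.uint8)
    for P in pieces:
        q=cv2.convexHull(((proj(n,P)-o+.5)*S*16-8).astype(np.float32)).round().astype(np.int32)
        cv2.fillConvexPoly(m,q,1,shift=4)
    return cv2.resize(m.astype(np.float32),(w,h),interpolation=cv2.INTER_AREA)
def fit(t,regs,guess,yaws,z=0):
    data=[]
    for n,r in regs.items():
        ys,xs=np.where(r);o=np.array([xs.min()-15,ys.min()-15]);w,h=xs.max()-xs.min()+31,ys.max()-ys.min()+31
        R=np.zeros((h,w),np.float32);R[ys-o[1],xs-o[0]]=1;data.append((n,o,w,h,R))
    def cost(p):
        c=0
        for n,o,w,h,R in data:
            m=sil(n,[pose(P,p[0]/1e3,p[1]/1e3,p[2]/57.3,z) for P in M[t]],o,w,h)
            c+=1-np.minimum(m,R).sum()/np.maximum(m,R).sum()
        return c/len(data)
    best=None
    for y in yaws:
        s=np.array([guess[0]*1e3,guess[1]*1e3,y])
        r=minimize(cost,s,method="Nelder-Mead",options=dict(initial_simplex=[s,s+[8,0,0],s+[0,8,0],s+[0,0,12]],xatol=.05,fatol=1e-4))
        if best is None or r.fun<best.fun: best=r
    return best.x,best.fun
E
python3 - <<'E'
from fit import *
im={n:eyes.snapshot(n) for n in CM}
near=dict(tube_long=(432,213),tube_mid=(124,205),tube_short=(257,146),post_foot=(203,141),bush=(306,149),bracket=(362,153),tray_two=(210,224),tray_three=(348,221))
for t,uv in near.items():
    g=unproj("top",uv,.01);regs={}
    for n in CM:
        p=proj(n,g)[0]
        c=[d for d in spotter.outline_of(n,t) if d["region"].any() and np.hypot(*(np.array(np.where(d["region"])).mean(1)[::-1]-p))<22]
        if c: regs[n]=c[0]["region"]
    ys=range(-90,90,30) if 'tube' in t else [0,30,60] if t=='post_foot' else [0] if t=='bush' else range(-180,180,30) if t=='bracket' else [0,-10]
    for k in [regs]+[{n:regs[n]} for n in regs if len(regs)>1]:
        x,f=fit(t,k,g,ys); print(t,list(k),np.round(x,1),round(f,3))
T=im["top"];Sd=im["side"]
a=cv2.resize(T[110:290,90:450],(800,400),interpolation=cv2.INTER_CUBIC)
b=cv2.resize(Sd[150:270,200:440],(400,200),interpolation=cv2.INTER_CUBIC);c=cv2.resize(Sd[270:380,250:470],(400,200),interpolation=cv2.INTER_CUBIC)
cv2.imwrite("pics/crop1.png",np.vstack([a,np.hstack([b,c])]))
E
```

```text
tube_long ['top', 'side'] [ 492.4 -399.7    6.6] 0.141
tube_long ['top'] [ 492.5 -395.     6.9] 0.067
tube_long ['side'] [ 491.6 -400.5    6.4] 0.041
tube_mid ['top', 'side'] [496.9 407.1  29.3] 0.121
tube_mid ['top'] [496.4 408.   29.5] 0.059
tube_mid ['side'] [496.8 402.2  27.8] 0.055
tube_short ['top', 'side'] [664.1  71.  -21.6] 0.133
tube_short ['top'] [663.1  72.7 -22.2] 0.071
tube_short ['side'] [664.8  67.2 -22.8] 0.078
post_foot ['top', 'side'] [670.8 214.1  80.2] 0.09
post_foot ['top'] [670.8 215.3  79.6] 0.047
post_foot ['side'] [670.5 210.2 -10.8] 0.057
bush ['top', 'side'] [656.6 -63.    6. ] 0.142
bush ['top'] [656.2 -61.2   5.7] 0.086
bush ['side'] [656.8 -65.4  10.2] 0.107
bracket ['top', 'side'] [ 654.6 -218.4  -31.9] 0.137
bracket ['top'] [ 653.6 -214.9  -30.1] 0.101
bracket ['side'] [ 653.7 -220.9  -30.7] 0.055
tray_two ['top', 'side'] [452.1 184.5   5.1] 0.054
tray_two ['top'] [452.  187.8   5.1] 0.036
tray_two ['side'] [452.1 180.5   4.7] 0.038
tray_three ['top', 'side'] [ 469.2 -180.5   -6.9] 0.04
tray_three ['top'] [ 469.5 -177.7   -6.8] 0.028
tray_three ['side'] [ 468.9 -183.    -7. ] 0.021
```

View pics/crop1.png

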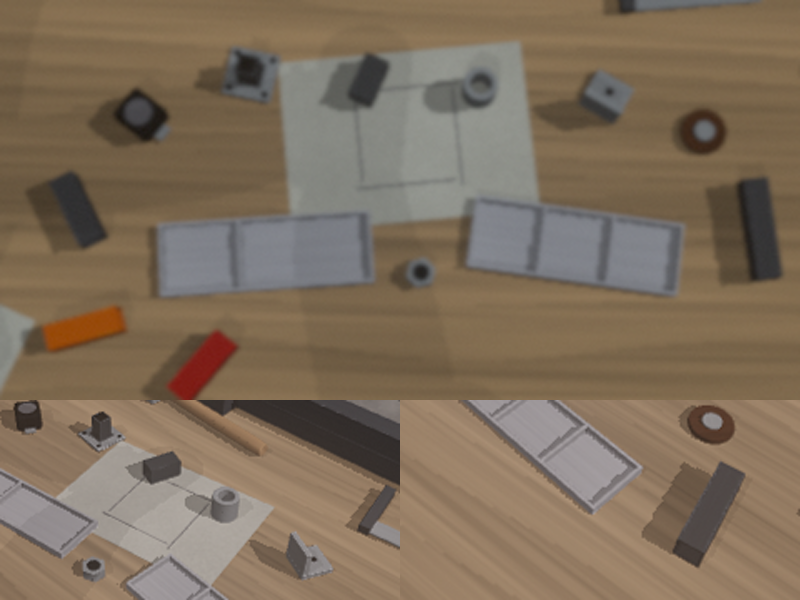

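The crop confirms the candidates: the bracket upright faces back-left, the plate with holes and dark stub is the post foot, and the plain grey ring is the bush. The two cameras disagree by about 4.5 mm in y, so I'll use the mean of the two. Now I'll write the planner that works out the rows.

```bash
cat > plan.py <<'E'
# usage: plan.py x,y,z,yaw[,opening] ... (mm, deg); prints rows from the measured pose
import sys,numpy as np
from plant import get_obs
def rows(p,yaw,tx,ty,tz,tyaw):
    out=[];n=max(1,int(np.ceil(max(np.linalg.norm(np.array([tx,ty,tz])-p)/55,abs(tyaw-yaw)/10))))
    for k in range(n,0,-1):
        d=(np.array([tx,ty,tz])-p)/k;r=round(-np.radians(tyaw-yaw)/k,3)
        c,s=np.cos(np.radians(yaw)),np.sin(np.radians(yaw))
        m=np.round([c*d[0]+s*d[1],s*d[0]-c*d[1],-d[2]]).astype(int)
        out.append((r,m));p=p+[c*m[0]+s*m[1],s*m[0]-c*m[1],-m[2]];yaw-=np.degrees(r)
    return out,p,yaw
o=get_obs();p=o["tool_pos"]*1e3;yaw=o["orientation"][2]
for a in sys.argv[1:]:
    v=list(map(float,a.split(",")));R,p,yaw=rows(p,yaw,*v[:4])
    print(a,' | '.join(f"0,0,{r:g},{m[0]},{m[1]},{m[2]}" for r,m in R))
E
python3 plan.py 430,330,180,-7 430,0,160,6.6 492,-398,130,6.6 492,-398,12,6.6
```

```text
430,330,180,-7 0,0,-0.035,40,30,3 | 0,0,-0.035,39,32,3 | 0,0,-0.035,38,33,3 | 0,0,-0.035,37,35,3 | 0,0,-0.035,36,36,3 | 0,0,-0.034,35,37,2 | 0,0,-0.035,34,38,3
430,0,160,6.6 0,0,-0.034,6,47,3 | 0,0,-0.034,4,47,3 | 0,0,-0.034,3,47,3 | 0,0,-0.034,1,47,3 | 0,0,-0.034,-1,47,3 | 0,0,-0.034,-2,47,2 | 0,0,-0.033,-5,47,3
492,-398,130,6.6 0,0,-0,2,50,4 | 0,0,-0,2,50,4 | 0,0,-0,2,50,4 | 0,0,-0,2,51,4 | 0,0,-0,2,50,3 | 0,0,-0,2,51,4 | 0,0,-0,2,50,3 | 0,0,-0,2,51,4
492,-398,12,6.6 0,0,-0,0,0,39 | 0,0,-0,0,0,39 | 0,0,-0,0,0,40
```

```bash
python3 -m crank '[0,0,-0.035,40,30,3,1, 0,0,-0.035,39,32,3,1, 0,0,-0.035,38,33,3,1, 0,0,-0.035,37,35,3,1, 0,0,-0.035,36,36,3,1]'
python3 -m crank '[0,0,-0.034,35,37,2,1, 0,0,-0.035,34,38,3,1, 0,0,-0.034,6,47,3,1, 0,0,-0.034,4,47,3,1, 0,0,-0.034,3,47,3,1]'
python3 -m crank '[0,0,-0.034,1,47,3,1, 0,0,-0.034,-1,47,3,1, 0,0,-0.034,-2,47,2,1, 0,0,-0.033,-5,47,3,1, 0,0,0,2,50,4,1]'
python3 -m crank '[0,0,0,2,50,4,1, 0,0,0,2,50,4,1, 0,0,0,2,51,4,1, 0,0,0,2,50,3,1, 0,0,0,2,51,4,1]'
python3 -m crank '[0,0,0,2,50,3,1, 0,0,0,2,51,4,1, 0,0,0,0,0,30,1, 0,0,0,0,0,0,1]'
python3 plan.py 492,-398,12,6.6
```

```text
clock: 2.42
tool_pos: [0.3757, 0.4145, 0.1851]
orientation: [-180.0, -0.0, -10.8]
force: [1.6, 1.0, 0.4]
opening: 0.0877
gripper_force: 0.0
clock: 3.05
tool_pos: [0.4306, 0.187, 0.171]
orientation: [-180.0, -0.0, -1.1]
force: [-0.3, -0.4, -0.2]
opening: 0.0872
gripper_force: 0.0
clock: 3.68
tool_pos: [0.4371, -0.0506, 0.1564]
orientation: [-180.0, -0.1, 6.7]
force: [0.6, 1.3, -0.9]
opening: 0.0881
gripper_force: 0.0
clock: 4.3
tool_pos: [0.4764, -0.3003, 0.137]
orientation: [180.0, -0.0, 6.6]
force: [0.7, 0.0, -0.2]
opening: 0.0874
gripper_force: 0.0
clock: 4.8
tool_pos: [0.4897, -0.398, 0.0973]
orientation: [-179.8, 0.2, 6.5]
force: [-0.1, -0.1, 0.2]
opening: 0.0877
gripper_force: 0.0
492,-398,12,6.6 0,0,-0.001,1,0,43 | 0,0,-0.001,1,0,42
```

```bash
python3 -m crank '[0,0,0,1,0,43,1, 0,0,0,1,0,42,1, 0,0,0,0,0,0,1, 0,0,0,0,0,0,0, 0,0,0,0,0,0,0]'
python3 -m crank '[0,0,0,0,0,0,0, 0,0,0,0,0,0,0, 0,0,0,0,0,0,0, 0,0,0,0,0,0,0]'
python3 -m crank '[0,0,0,0,0,-30,0, 0,0,0,0,0,-50,0, 0,0,0,0,0,-50,0, 0,0,0,0,0,0,0]'
python3 plan.py 492,-330,150,0 456,139,120,-85 456,139,15,-85
python3 - <<'E'
from fit import *
im=eyes.snapshot("side");cv2.imwrite("pics/g1.png",im[150:420,250:560])
E
```

```text
clock: 5.42
tool_pos: [0.4953, -0.3987, 0.0174]
orientation: [179.9, -0.2, 6.6]
force: [0.6, 0.6, 0.4]
opening: 0.0729
gripper_force: 0.0
clock: 5.92
tool_pos: [0.4937, -0.3981, 0.0149]
orientation: [-180.0, 0.0, 6.6]
force: [-0.1, -0.5, -0.3]
opening: 0.0333
gripper_force: 0.0
clock: 6.42
tool_pos: [0.4961, -0.3996, 0.1498]
orientation: [179.7, -0.4, 6.6]
force: [0.1, 0.7, -0.5]
opening: 0.001
gripper_force: 0.0
492,-330,150,0 0,0,0.058,2,-35,0 | 0,0,0.058,0,-35,0
456,139,120,-85 0,0,0.165,-4,-52,3 | 0,0,0.165,-13,-51,3 | 0,0,0.165,-21,-48,3 | 0,0,0.165,-28,-44,3 | 0,0,0.165,-35,-39,4 | 0,0,0.165,-41,-32,3 | 0,0,0.164,-46,-25,4 | 0,0,0.165,-49,-18,3 | 0,0,0.164,-51,-9,4
456,139,15,-85 0,0,0,0,0,52 | 0,0,0,0,0,53
```

View pics/g1.png

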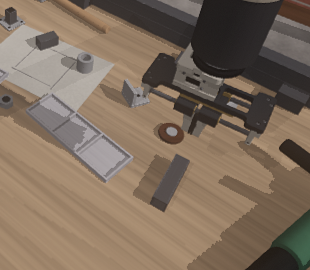

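The fingers hadn't closed yet when I lifted, so the tube stayed put at about (420,333) in the side view. I'll reopen, go back down and wait longer for the grip.

```bash
python3 -m crank '[0,0,0,0,0,0,0.8, 0,0,0,0,0,0,0.8, 0,0,0,0,0,0,0.8, 0,0,0,0,0,0,0.8, 0,0,0,0,0,0,0.8]'
python3 -m crank '[0,0,0,0,0,0,0.8, 0,0,0,0,0,0,0.8, 0,0,0,0,0,0,0.8]'
python3 plan.py 492,-398,12,6.6
```

```text
clock: 7.1
tool_pos: [0.4937, -0.3981, 0.1447]
orientation: [-180.0, 0.0, 6.6]
force: [-0.5, 0.7, 0.7]
opening: 0.0448
gripper_force: 0.0
clock: 7.48
tool_pos: [0.4937, -0.3981, 0.1449]
orientation: [180.0, -0.0, 6.6]
force: [0.1, -0.6, -1.1]
opening: 0.0694
gripper_force: 0.0
492,-398,12,6.6 0,0,0,-1,0,44 | 0,0,0,0,0,44 | 0,0,0,-1,0,45
```

```bash
python3 -m crank '[0,0,0,-1,0,44,0.8, 0,0,0,0,0,44,0.8, 0,0,0,-1,0,45,0.8, 0,0,0,0,0,0,0.8, 0,0,0,0,0,0,0]'
python3 -m crank '[0,0,0,0,0,0,0, 0,0,0,0,0,0,0, 0,0,0,0,0,0,0, 0,0,0,0,0,0,0, 0,0,0,0,0,0,0]'
python3 -m crank '[0,0,0,0,0,0,0, 0,0,0,0,0,0,0]'
```

```text
clock: 8.1
tool_pos: [0.4928, -0.399, 0.0134]
orientation: [179.9, -0.1, 6.6]
force: [1.1, 0.4, 0.7]
opening: 0.0644
gripper_force: 0.0
clock: 8.72
tool_pos: [0.4917, -0.3984, 0.0119]
orientation: [180.0, -0.0, 6.6]
force: [0.3, -0.0, 0.3]
opening: 0.0157
gripper_force: 0.0
clock: 8.98
tool_pos: [0.4917, -0.3983, 0.0118]
orientation: [-180.0, 0.0, 6.6]
force: [0.2, -0.2, 1.2]
opening: 0.001
gripper_force: 0.0
```

The fingers shut on nothing, so I'll check where the projected TCP falls against the image.

```bash
python3 - <<'E'
from fit import *
out=[]
for n in CM:
    im=eyes.snapshot(n); p=proj(n,get_obs()["tool_pos"])[0];q=proj(n,[.492,-.398,.015])[0];print(n,p,q)
    im=im.copy();cv2.circle(im,tuple(int(v) for v in p),2,(0,255,0),-1)
    x,y=int(np.clip(p[0]-90,0,380)),int(np.clip(p[1]-90,0,240));out.append(cv2.resize(im[y:y+180,x:x+180],(390,390)));print(x,y)
cv2.imwrite("pics/g2.png",np.hstack(out))
E
```

```text
top [431.67951758 213.13523469] [431.9123679  212.84032037]
341 123
side [418.79331967 331.85435612] [419.0604777 330.7811269]
328 240
```

View pics/g2.png

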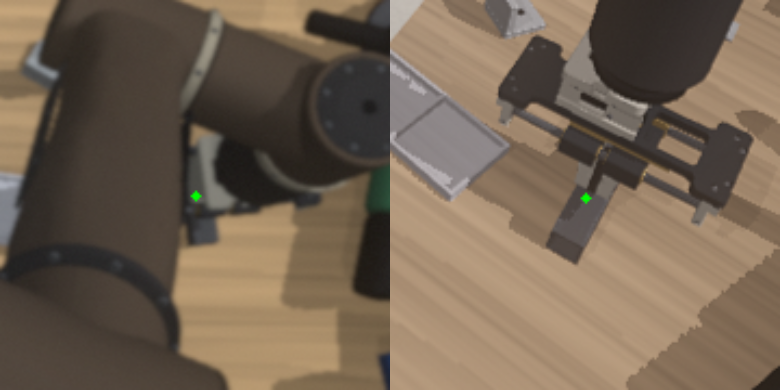

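```bash
python3 - <<'E'
from fit import *
im=eyes.snapshot("side")
cv2.imwrite("pics/g3.png",cv2.resize(im[285:365,370:470],(800,600),interpolation=cv2.INTER_CUBIC))
o=get_obs();print(o["opening"],o["gripper_force"],o["moment"])
E
```

```text
0.0004668689910066134 0.0 [-0.05552979 -0.01093128  0.02065359]
```

View pics/g3.png

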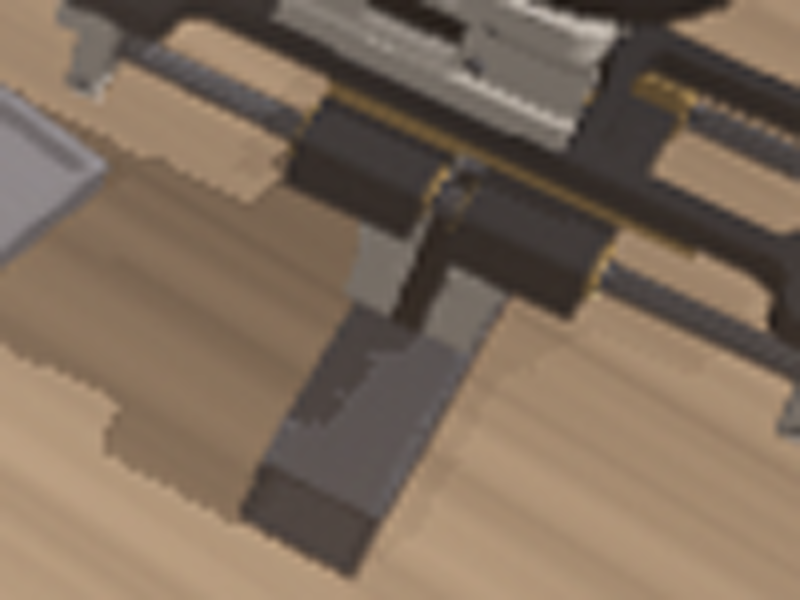

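The fingers overlap the tube in the image without any contact force. I'll raise the arm and compare the fingertip pixels with the projected TCP.

```bash
python3 -m crank '[0,0,0,0,0,-30,0, 0,0,0,0,0,-40,0, 0,0,0,0,0,0,0, 0,0,0,0,0,0,0]'
python3 - <<'E'
from fit import *
im=eyes.snapshot("side").copy();p=get_obs()["tool_pos"]
S=6;x,y=370,260
z=cv2.resize(im[y:y+100,x:x+130],(780,600),interpolation=cv2.INTER_CUBIC)
def dot(P,c): 
    for q in proj("side",np.atleast_2d(P)): cv2.circle(z,tuple(int(v) for v in (q+.5-[x,y])*S),4,c,-1)
dot(p,(0,255,0));dot(p+[0,0,.019],(255,255,0))
dot(pose(M["tube_long"][0],.492,-.398,6.6/57.3),(0,0,255))
cv2.imwrite("pics/g4.png",z)
E
```

```text
clock: 9.62
tool_pos: [0.4915, -0.3981, 0.0818]
orientation: [-180.0, -0.0, 6.6]
force: [0.2, 0.2, -0.4]
opening: 0.0003
gripper_force: 0.0
```

View pics/g4.png

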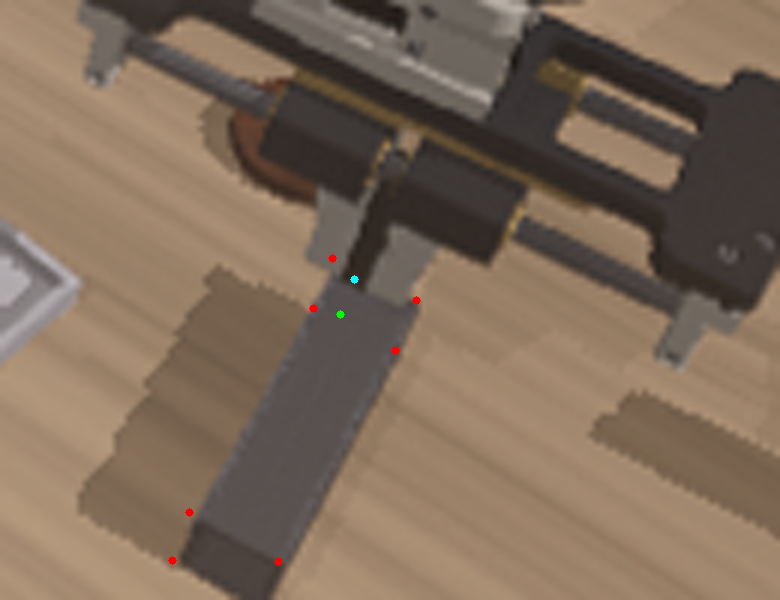

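The fingertips appear about 20 mm above the projected TCP (340,314), and the fingers closed freely over the tube. So the tips seem to sit higher than reported. I'll touch the top of the tube gently to measure the real offset.

```bash
python3 -c "
from plant import ctrl;print(ctrl.grip_depth,[a for a in dir(ctrl) if a[0]!='_'])"
python3 -m crank '[0,0,0,0,0,30,0, 0,0,0,0,0,30,0, 0,0,0,0,0,8,0, 0,0,0,0,0,0,0]'|grep -E "pos|force:"
python3 -m crank '[0,0,0,0,0,2,0, 0,0,0,0,0,0,0]'|grep -E "pos|force:"
python3 -m crank '[0,0,0,0,0,1,0, 0,0,0,0,0,0,0]'|grep -E "pos|force:"
python3 -m crank '[0,0,0,0,0,1,0, 0,0,0,0,0,0,0]'|grep -E "pos|force:"
```

```text
0.0188 ['PlanningError', 'close_job', 'grip_depth']
tool_pos: [0.4913, -0.3982, 0.0132]
force: [0.2, -0.1, 0.1]
gripper_force: 0.0
tool_pos: [0.4922, -0.3986, 0.0127]
force: [-0.1, -0.0, -0.7]
gripper_force: 0.0
tool_pos: [0.4918, -0.3984, 0.0112]
force: [-0.4, 0.1, -0.2]
gripper_force: 0.0
tool_pos: [0.4916, -0.3983, 0.0098]
force: [-0.1, 0.8, 0.9]
gripper_force: 0.0
```

```bash
for i in 1; do python3 -m crank '[0,0,0,0,0,1,0, 0,0,0,0,0,1,0]'|grep -E "pos|^force:"
python3 -m crank '[0,0,0,0,0,1,0, 0,0,0,0,0,0,0]'|grep -E "pos|^force:"
python3 -m crank '[0,0,0,0,0,1,0, 0,0,0,0,0,0,0]'|grep -E "pos|^force:"; done
python3 - <<'E'
from fit import *
im=eyes.snapshot("side").copy();p=get_obs()["tool_pos"]
S=6;x,y=370,265
z=cv2.resize(im[y:y+100,x:x+130],(780,600),interpolation=cv2.INTER_CUBIC)
def dot(P,c): 
    for q in proj("side",np.atleast_2d(P)): cv2.circle(z,tuple(int(v) for v in (q+.5-[x,y])*S),4,c,-1)
dot(p,(0,255,0));dot(p+[0,0,.019],(255,255,0))
cv2.imwrite("pics/g5.png",z)
E
```

```text
tool_pos: [0.4917, -0.3983, 0.0077]
force: [0.3, -0.6, 0.6]
tool_pos: [0.4917, -0.3983, 0.0067]
force: [0.5, 0.2, -0.7]
tool_pos: [0.4917, -0.3983, 0.0058]
force: [-0.2, 0.6, 0.5]
```

View pics/g5.png

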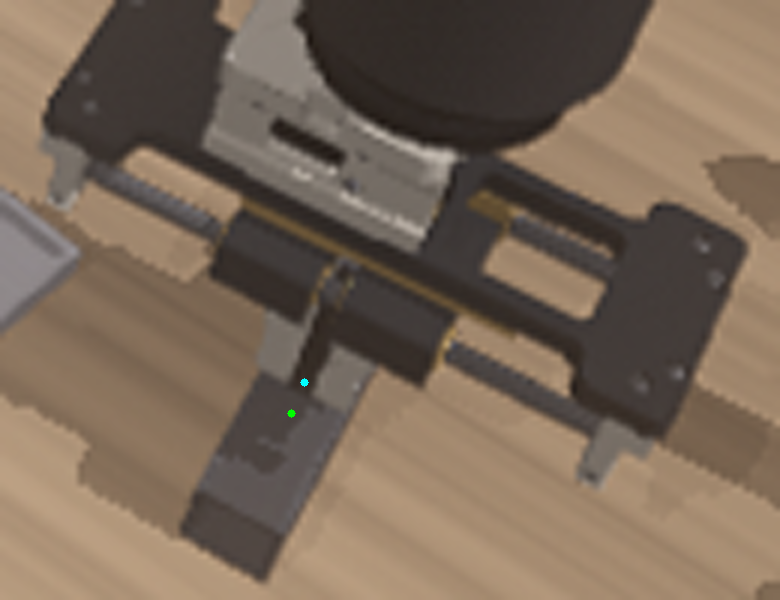

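```bash
python3 -m crank '[0,0,0,0,0,1,0, 0,0,0,0,0,1,0, 0,0,0,0,0,0,0]'|grep -E "pos|^force:"
python3 -m crank '[0,0,0,0,0,1,0, 0,0,0,0,0,0,0]'|grep -E "pos|^force:"
python3 -m crank '[0,0,0,0,0,1,0, 0,0,0,0,0,0,0]'|grep -E "pos|^force:"
```

```text
tool_pos: [0.4917, -0.3983, 0.0038]
force: [-0.3, 0.4, 0.6]
tool_pos: [0.4917, -0.3984, 0.0036]
force: [-0.7, 2.2, 7.3]
tool_pos: [0.4918, -0.3984, 0.0036]
force: [-4.1, 3.0, 13.0]
```

Contact comes at reading z = 3.6 mm on the 30 mm tube top, so the real tips are about 26 mm above the reading. I'll correct for that: raise, open, and descend slowly past the tube sides while watching the force.

```bash
python3 -m crank '[0,0,0,0,0,-22,0, 0,0,0,0,0,0,0.8, 0,0,0,0,0,0,0.8, 0,0,0,0,0,0,0.8, 0,0,0,0,0,0,0.8]'|grep -E "pos|^force:"
python3 -m crank '[0,0,0,0,0,0,0.8, 0,0,0,0,0,0,0.8, 0,0,0,0,0,0,0.8, 0,0,0,0,0,0,0.8]'|grep -E "pos|^force:|open"
python3 -m crank '[0,0,0,0,0,12,0.8, 0,0,0,0,0,10,0.8, 0,0,0,0,0,4,0.8, 0,0,0,0,0,0,0.8]'|grep -E "pos|^force:"
python3 -m crank '[0,0,0,0,0,4,0.8, 0,0,0,0,0,4,0.8, 0,0,0,0,0,0,0.8]'|grep -E "pos|^force:"
```

```text
tool_pos: [0.4914, -0.3982, 0.0233]
force: [-0.3, -0.5, -0.3]
tool_pos: [0.4917, -0.3983, 0.0239]
force: [-0.2, -0.7, 0.5]
opening: 0.0695
tool_pos: [0.4914, -0.3982, -0.0028]
force: [-0.9, -0.1, -0.7]
tool_pos: [0.4915, -0.3982, -0.0105]
force: [-0.1, -0.1, 0.3]
```

```bash
python3 -m crank '[0,0,0,0,0,3,0.8, 0,0,0,0,0,0,0, 0,0,0,0,0,0,0, 0,0,0,0,0,0,0, 0,0,0,0,0,0,0]'|grep -E "pos|^force:|open"
python3 -m crank '[0,0,0,0,0,0,0, 0,0,0,0,0,0,0, 0,0,0,0,0,0,0]'|grep -E "pos|force:|open"
```

```text
tool_pos: [0.4918, -0.3984, -0.0131]
force: [-0.7, 0.5, -0.1]
opening: 0.0354
tool_pos: [0.4918, -0.3985, -0.013]
force: [-0.8, -0.4, 0.3]
opening: 0.0297
gripper_force: 30.0
```

Gripped: 29.7 mm opening at 30 N. Next I'll lift and carry it to the long bay.

```bash
python3 -m crank '[0,0,0,0,0,-20,0, 0,0,0,0,0,-40,0, 0,0,0,0,0,-50,0, 0,0,0,0,0,-20,0, 0,0,0,0,0,0,0]'|grep -E "pos|force:|open"
python3 plan.py 475,-250,125,-15 440,-50,120,-60 456,139,100,-85 456,139,20,-85
```

```text
tool_pos: [0.4924, -0.3984, 0.1182]
force: [-0.4, 0.0, -2.1]
opening: 0.0295
gripper_force: 30.0
475,-250,125,-15 0,0,0.126,0,-50,-2 | 0,0,0.126,-6,-49,-2 | 0,0,0.125,-13,-48,-3
440,-50,120,-60 0,0,0.157,-17,-37,1 | 0,0,0.157,-23,-34,1 | 0,0,0.157,-28,-30,1 | 0,0,0.157,-32,-25,1 | 0,0,0.157,-35,-20,1
456,139,100,-85 0,0,0.109,-39,-27,5 | 0,0,0.109,-42,-23,5 | 0,0,0.109,-43,-18,5 | 0,0,0.11,-46,-13,5
456,139,20,-85 0,0,-0,0,0,40 | 0,0,-0,0,0,40
```

```bash
python3 -m crank '[0,0,0.126,0,-50,-2,0, 0,0,0.126,-6,-49,-2,0, 0,0,0.125,-13,-48,-3,0, 0,0,0.157,-17,-37,1,0, 0,0,0.157,-23,-34,1,0]'|grep -E "pos|open"
python3 -m crank '[0,0,0.157,-28,-30,1,0, 0,0,0.157,-32,-25,1,0, 0,0,0.157,-35,-20,1,0, 0,0,0.109,-39,-27,5,0, 0,0,0.109,-42,-23,5,0]'|grep -E "pos|open"
python3 -m crank '[0,0,0.109,-43,-18,5,0, 0,0,0.11,-46,-13,5,0, 0,0,0,0,0,40,0, 0,0,0,0,0,30,0, 0,0,0,0,0,0,0]'|grep -E "pos|orie|open"
python3 plan.py 456,139,-9,-85
python3 - <<'E'
from fit import *
n="side";im=eyes.snapshot(n).copy();p=get_obs()
S=5;x,y=150,160
z=cv2.resize(im[y:y+120,x:x+150],(750,600),interpolation=cv2.INTER_CUBIC)
def dot(P,c): 
    for q in proj(n,np.atleast_2d(P)): cv2.circle(z,tuple(int(v) for v in (q+.5-[x,y])*S),3,c,-1)
t=p["tool_pos"];dot(pose(M["tube_long"][0],t[0],t[1],p["orientation"][2]/57.3,t[2]+.013),(0,0,255))
cv2.imwrite("pics/g6.png",z)
E
```

```text
tool_pos: [0.4585, -0.1682, 0.12]
opening: 0.0299
tool_pos: [0.4461, 0.0464, 0.1073]
opening: 0.0296
tool_pos: [0.4525, 0.1376, 0.0257]
orientation: [179.6, -0.2, -85.0]
opening: 0.0299
456,139,-9,-85 0,0,-0.001,-1,-4,35
```

View pics/g6.png

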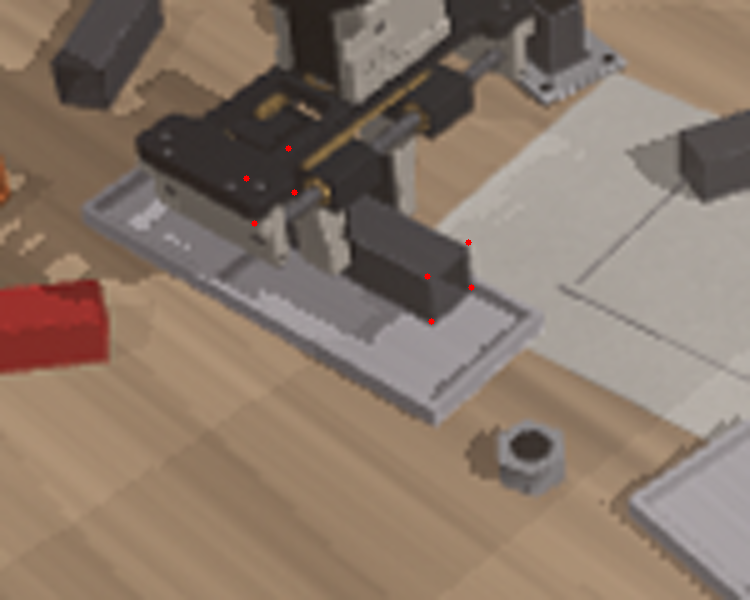

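The tube hangs where predicted, within about 1 px, and sits over the long bay. I'll lower it gently.

```bash
python3 -m crank '[0,0,0,-1,-2,20,0, 0,0,0,0,0,9,0, 0,0,0,0,0,0,0, 0,0,0,0,0,0,0]'|grep -E "pos|^force:"
python3 -m crank '[0,0,0,0,0,2,0, 0,0,0,0,0,0,0]'|grep -E "pos|^force:"
python3 -m crank '[0,0,0,0,0,2,0, 0,0,0,0,0,0,0]'|grep -E "pos|^force:"
```

```text
tool_pos: [0.4577, 0.1409, 0.0006]
force: [0.1, -0.4, -2.3]
tool_pos: [0.4574, 0.1407, -0.0019]
force: [0.3, -0.3, -1.8]
tool_pos: [0.4572, 0.1406, -0.0043]
force: [-0.5, -0.5, -2.7]
```

```bash
python3 -m crank '[0,0,0,0,0,3,0, 0,0,0,0,0,1,0, 0,0,0,0,0,0,0]'|grep -E "pos|^force:"
python3 -m crank '[0,0,0,0,0,1,0, 0,0,0,0,0,0,0]'|grep -E "pos|^force:"
python3 -m crank '[0,0,0,0,0,1,0, 0,0,0,0,0,0,0]'|grep -E "pos|^force:"
```

```text
tool_pos: [0.4572, 0.1406, -0.0083]
force: [-0.5, 0.6, -3.1]
tool_pos: [0.4572, 0.1406, -0.0092]
force: [0.4, 0.2, -2.4]
tool_pos: [0.4573, 0.1407, -0.0101]
force: [-0.1, -1.2, -1.8]
```

```bash
python3 -m crank '[0,0,0,0,0,1,0, 0,0,0,0,0,0,0, 0,0,0,0,0,0,0.8, 0,0,0,0,0,0,0.8, 0,0,0,0,0,0,0.8]'|grep -E "pos|^force:|open"
python3 -m crank '[0,0,0,0,0,0,0.8, 0,0,0,0,0,-20,0.8, 0,0,0,0,0,-40,0.8, 0,0,0,0,0,-40,0.8, 0,0,0,0,0,0,0.8]'|grep -E "pos|^force:|open"
python3 plan.py 671,213,80,-100.5 671,213,-6,-100.5
```

```text
tool_pos: [0.4574, 0.1407, -0.0112]
force: [0.6, -0.4, -0.4]
opening: 0.0542
tool_pos: [0.4592, 0.142, 0.0918]
force: [-0.1, 0.2, -0.1]
opening: 0.0702
671,213,80,-100.5 0,0,0.054,-10,-43,2 | 0,0,0.054,-13,-43,2 | 0,0,0.054,-15,-42,3 | 0,0,0.054,-17,-41,2 | 0,0,0.055,-20,-41,3
671,213,-6,-100.5 0,0,-0,0,0,43 | 0,0,-0,0,0,43
```

```bash
python3 -m crank '[0,0,0.054,-10,-43,2,0.8, 0,0,0.054,-13,-43,2,0.8, 0,0,0.054,-15,-42,3,0.8, 0,0,0.054,-17,-41,2,0.8, 0,0,0.055,-20,-41,3,0.8]'|grep -E "pos"
python3 -m crank '[0,0,0,0,0,0,0.8, 0,0,0,0,0,0,0.8]'|grep -E "pos|ori"
python3 plan.py 671,213,-6,-100.5
```

```text
tool_pos: [0.6704, 0.2115, 0.0753]
tool_pos: [0.6686, 0.2108, 0.0751]
orientation: [179.9, -0.1, -100.6]
671,213,-6,-100.5 0,0,-0,-1,-1,41 | 0,0,-0.001,-2,-1,40
```

```bash
python3 -m crank '[0,0,0,-1,-1,41,0.8, 0,0,0,-2,-1,30,0.8, 0,0,0,0,0,10,0.8, 0,0,0,0,0,0,0.8, 0,0,0,0,0,0,0]'|grep -E "pos|^force"
python3 -m crank '[0,0,0,0,0,0,0, 0,0,0,0,0,0,0, 0,0,0,0,0,0,0, 0,0,0,0,0,0,0, 0,0,0,0,0,0,0]'|grep -E "pos|force:|open"
python3 -m crank '[0,0,0,0,0,0,0, 0,0,0,0,0,0,0]'|grep -E "pos|force:|open"
```

```text
tool_pos: [0.6727, 0.2144, -0.0024]
force: [-0.3, 0.1, -0.4]
tool_pos: [0.6717, 0.2139, -0.0041]
force: [-1.5, 0.0, 1.9]
opening: 0.0249
gripper_force: 30.0
tool_pos: [0.6717, 0.2139, -0.0041]
force: [-4.2, 0.2, 2.5]
opening: 0.0249
gripper_force: 30.0
```

```bash
python3 -m crank '[0,0,0,0,0,-20,0, 0,0,0,0,0,-40,0, 0,0,0,0,0,-20,0, 0,0,0,0,0,0,0]'|grep -E "pos|^force:|open"
python3 plan.py 445,261,76,-85
```

```text
tool_pos: [0.6735, 0.2146, 0.0788]
force: [1.3, 0.8, -4.0]
opening: 0.0246
445,261,76,-85 0,0,-0.054,-1,47,1 | 0,0,-0.054,-3,46,0 | 0,0,-0.054,-6,46,1 | 0,0,-0.055,-8,46,0 | 0,0,-0.054,-11,46,1
```

```bash
python3 -m crank '[0,0,-0.054,-1,47,1,0, 0,0,-0.054,-3,46,0,0, 0,0,-0.054,-6,46,1,0, 0,0,-0.055,-8,46,0,0, 0,0,-0.054,-11,46,1,0]'|grep -E "pos|open"
python3 -m crank '[0,0,0,0,0,0,0, 0,0,0,0,0,40,0, 0,0,0,0,0,0,0, 0,0,0,0,0,0,0]'|grep -E "pos|ori|open"
python3 plan.py 445,261,6,-85
python3 - <<'E'
from fit import *
p=get_obs();t=p["tool_pos"];out=[]
for n,S,x,y in(("side",4,130,150),("top",4,150,180)):
    z=cv2.resize(eyes.snapshot(n)[y:y+120,x:x+100],(400,480),interpolation=cv2.INTER_CUBIC)
    def dot(P,c): 
        for q in proj(n,np.atleast_2d(P)): cv2.circle(z,tuple(int(v) for v in (q+.5-[x,y])*S),2,c,-1)
    dot(pose(M["post_foot"][0],t[0],t[1],p["orientation"][2]/57.3,t[2]+.004),(0,0,255))
    dot(pose(M["tray_two"][0],.452,.1845,5.1/57.3),(0,255,0));out.append(z)
cv2.imwrite("pics/g7.png",np.hstack(out))
E
```

```text
tool_pos: [0.4414, 0.2601, 0.0721]
opening: 0.0245
tool_pos: [0.4438, 0.2603, 0.0332]
orientation: [180.0, -0.0, -85.0]
opening: 0.0253
445,261,6,-85 0,0,-0.001,-1,-1,27
```

View pics/g7.png

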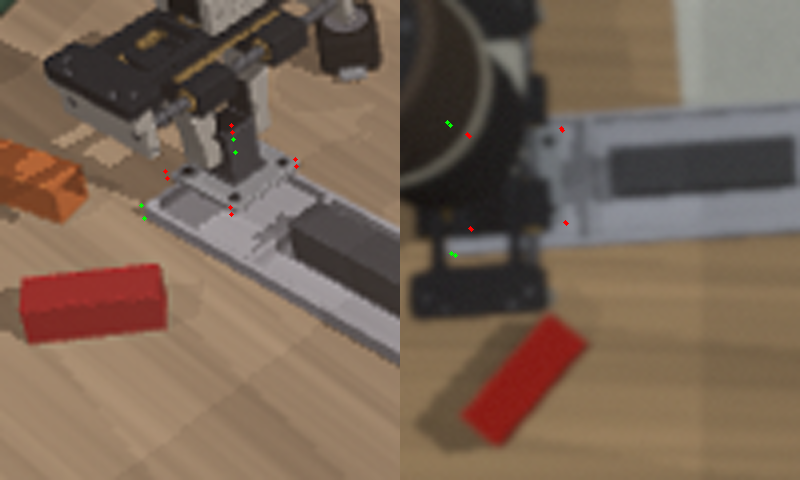

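Both parts match their predictions, and the tube lies in the long bay. Now I'll lower the foot.

```bash
python3 -m crank '[0,0,0,-1,-1,20,0, 0,0,0,0,0,9,0, 0,0,0,0,0,0,0, 0,0,0,0,0,2,0, 0,0,0,0,0,0,0]'|grep -E "pos|^force:"
python3 -m crank '[0,0,0,0,0,1,0, 0,0,0,0,0,0,0]'|grep -E "pos|^force:"
python3 -m crank '[0,0,0,0,0,1,0, 0,0,0,0,0,0,0]'|grep -E "pos|^force:"
```

```text
tool_pos: [0.4443, 0.2617, 0.0023]
force: [0.7, -0.4, -2.7]
tool_pos: [0.4441, 0.2615, 0.001]
force: [-0.9, -0.6, -2.9]
tool_pos: [0.444, 0.2614, -0.0002]
force: [0.2, -0.2, -2.7]
```

```bash
python3 -m crank '[0,0,0,0,0,1,0, 0,0,0,0,0,0,0, 0,0,0,0,0,0,0.8, 0,0,0,0,0,0,0.8, 0,0,0,0,0,0,0.8]'|grep -E "pos|^force:|open"
python3 -m crank '[0,0,0,0,0,0,0.8, 0,0,0,0,0,-30,0.8, 0,0,0,0,0,-50,0.8, 0,0,0,0,0,0,0.8]'|grep -E "pos|^force:|open"
python3 plan.py 664,70,70,-22.3
```

```text
tool_pos: [0.4442, 0.2616, -0.001]
force: [0.5, 0.2, -0.2]
opening: 0.0495
tool_pos: [0.4461, 0.2636, 0.0826]
force: [-0.1, 0.3, -0.8]
opening: 0.0699
664,70,70,-22.3 0,0,-0.156,30,-29,2 | 0,0,-0.156,34,-23,2 | 0,0,-0.156,38,-18,2 | 0,0,-0.156,40,-12,2 | 0,0,-0.157,41,-5,2 | 0,0,-0.156,42,1,1 | 0,0,-0.157,41,7,2
```

```bash
python3 -m crank '[0,0,-0.156,30,-29,2,0.8, 0,0,-0.156,34,-23,2,0.8, 0,0,-0.156,38,-18,2,0.8, 0,0,-0.156,40,-12,2,0.8, 0,0,-0.157,41,-5,2,0.8]'|grep -E "pos"
python3 -m crank '[0,0,-0.156,42,1,1,0.8, 0,0,-0.157,41,7,2,0.8, 0,0,0,0,0,0,0.8, 0,0,0,0,0,0,0.8]'|grep -E "pos|ori"
python3 plan.py 664,70,-13,-22.3
```

```text
tool_pos: [0.5999, 0.122, 0.068]
tool_pos: [0.6613, 0.0676, 0.0648]
orientation: [179.9, 0.1, -22.5]
664,70,-13,-22.3 0,0,-0.001,1,-2,39 | 0,0,-0.002,1,-1,39
```

```bash
python3 -m crank '[0,0,0,1,-2,39,0.8, 0,0,-0.003,1,-1,30,0.8, 0,0,0,0,0,8,0.8, 0,0,0,0,0,0,0.8, 0,0,0,0,0,0,0]'|grep -E "pos|^force"
python3 -m crank '[0,0,0,0,0,0,0, 0,0,0,0,0,0,0, 0,0,0,0,0,0,0, 0,0,0,0,0,0,0, 0,0,0,0,0,0,0]'|grep -E "pos|force:|open"
python3 -m crank '[0,0,0,0,0,0,0, 0,0,0,0,0,0,0]'|grep -E "pos|force:|open"
```

```text
tool_pos: [0.6659, 0.0705, -0.0096]
force: [-0.3, -1.0, 0.1]
tool_pos: [0.6649, 0.0697, -0.0109]
force: [-0.7, -2.6, 2.9]
opening: 0.0299
gripper_force: 30.0
tool_pos: [0.665, 0.0697, -0.0109]
force: [-2.0, -2.6, 5.1]
opening: 0.0297
gripper_force: 30.0
```

```bash
python3 -m crank '[0,0,0,0,0,-20,0, 0,0,0,0,0,-40,0, 0,0,0,0,0,-25,0, 0,0,0,0,0,0,0]'|grep -E "pos|^force:|open"
python3 plan.py 479,-99,72,-97
```

```text
tool_pos: [0.6666, 0.0708, 0.0757]
force: [-0.7, 0.7, -2.1]
opening: 0.0302
479,-99,72,-97 0,0,0.163,-14,29,0 | 0,0,0.163,-9,30,1 | 0,0,0.163,-4,31,0 | 0,0,0.163,1,32,1 | 0,0,0.164,7,31,0 | 0,0,0.163,11,29,1 | 0,0,0.164,16,27,0 | 0,0,0.163,21,25,1
```

```bash
python3 -m crank '[0,0,0.163,-14,29,0,0, 0,0,0.163,-9,30,1,0, 0,0,0.163,-4,31,0,0, 0,0,0.163,1,32,1,0, 0,0,0.164,7,31,0,0]'|grep -E "pos|open"
python3 -m crank '[0,0,0.163,11,29,1,0, 0,0,0.164,16,27,0,0, 0,0,0.163,21,25,1,0, 0,0,0,0,0,40,0, 0,0,0,0,0,0,0]'|grep -E "pos|ori|open"
python3 -m crank '[0,0,0,0,0,0,0]'|grep -E "pos"
python3 plan.py 479,-99,0,-97
```

```text
tool_pos: [0.5457, -0.0368, 0.0702]
opening: 0.0299
tool_pos: [0.4739, -0.1006, 0.0271]
orientation: [179.6, -0.1, -97.0]
opening: 0.03
tool_pos: [0.4773, -0.1001, 0.03]
479,-99,0,-97 0,0,0.001,-1,-2,30
```

```bash
python3 -m crank '[0,0,0,-1,-1,20,0, 0,0,0,0,0,12,0, 0,0,0,0,0,0,0, 0,0,0,0,0,2,0, 0,0,0,0,0,0,0]'|grep -E "pos|^force:"
python3 -m crank '[0,0,0,0,0,1,0, 0,0,0,0,0,0,0]'|grep -E "pos|^force:"
python3 -m crank '[0,0,0,0,0,1,0, 0,0,0,0,0,0,0]'|grep -E "pos|^force:"
```

```text
tool_pos: [0.4784, -0.0993, -0.0037]
force: [0.1, 1.2, -1.3]
tool_pos: [0.4782, -0.0993, -0.005]
force: [-0.4, 0.8, -0.9]
tool_pos: [0.478, -0.0994, -0.0062]
force: [1.2, 0.7, -1.2]
```

```bash
python3 -m crank '[0,0,0,0,0,2,0, 0,0,0,0,0,0,0, 0,0,0,0,0,0,0.8, 0,0,0,0,0,0,0.8, 0,0,0,0,0,0,0.8]'|grep -E "pos|^force:|open"
python3 -m crank '[0,0,0,0,0,0,0.8, 0,0,0,0,0,-30,0.8, 0,0,0,0,0,-50,0.8, 0,0,0,0,0,0,0.8]'|grep -E "pos|^force:|open"
python3 plan.py 656,-63,70,-97
```

```text
tool_pos: [0.4781, -0.0994, -0.0082]
force: [0.1, -0.3, -0.8]
opening: 0.0542
tool_pos: [0.4809, -0.0991, 0.0755]
force: [-0.5, -0.4, 0.3]
opening: 0.0702
656,-63,70,-97 0,0,0,-14,-42,1 | 0,0,0,-14,-42,1 | 0,0,0,-14,-43,2 | 0,0,0.001,-15,-42,1
```

```bash
python3 -m crank '[0,0,0,-14,-42,1,0.8, 0,0,0,-14,-42,1,0.8, 0,0,0,-14,-43,2,0.8, 0,0,0,-15,-43,1,0.8, 0,0,0,0,0,0,0.8]'|grep -E "pos"
python3 -m crank '[0,0,0,0,0,0,0.8]'|grep -E "pos"
python3 plan.py 656.5,-63.3,-12,-97
```

```text
tool_pos: [0.6557, -0.0629, 0.0649]
tool_pos: [0.6527, -0.0635, 0.0656]
656.5,-63.3,-12,-97 0,0,-0,0,-2,39 | 0,0,-0,-1,-2,39
```

```bash
python3 -m crank '[0,0,0,0,-2,39,0.8, 0,0,0,-1,-1,30,0.8, 0,0,0,0,0,7,0.8, 0,0,0,0,0,0,0.8, 0,0,0,0,0,0,0]'|grep -E "pos|^force"
python3 -m crank '[0,0,0,0,0,0,0, 0,0,0,0,0,0,0, 0,0,0,0,0,0,0, 0,0,0,0,0,0,0, 0,0,0,0,0,0,0]'|grep -E "pos|force:|open"
python3 -m crank '[0,0,0,0,0,0,0]'|grep -E "pos|force:|open"
```

```text
tool_pos: [0.6578, -0.0628, -0.0075]
force: [-0.4, 0.2, 0.9]
tool_pos: [0.6568, -0.0628, -0.0086]
force: [-3.1, 1.4, 5.5]
opening: 0.0404
gripper_force: 30.0
tool_pos: [0.6568, -0.0628, -0.0086]
force: [-2.7, 1.4, 5.4]
opening: 0.0409
gripper_force: 30.0
```

```bash
python3 -m crank '[0,0,0,0,0,-20,0, 0,0,0,0,0,-40,0, 0,0,0,0,0,-25,0, 0,0,0,0,0,0,0]'|grep -E "pos|^force:|open"
python3 plan.py 469,-180.5,72,-97
python3 - <<'E'
from fit import *
p=get_obs();t=p["tool_pos"]
n,x,y="side",260,150
z=cv2.resize(eyes.snapshot(n)[y:y+150,x:x+180],(720,600),interpolation=cv2.INTER_CUBIC)
for q in proj(n,pose(M["bush"][0],t[0],t[1],0,t[2]+.0086)): cv2.circle(z,tuple(int(v) for v in (q+.5-[x,y])*4),1,(0,0,255),-1)
cv2.imwrite("pics/g8.png",z)
E
```

```text
tool_pos: [0.6581, -0.0626, 0.0776]
force: [-0.1, -0.1, -3.5]
opening: 0.0407
469,-180.5,72,-97 0,0,0,28,35,1 | 0,0,0,28,35,1 | 0,0,0,28,34,1 | 0,0,0,28,35,1 | 0,0,0,28,34,2
```

View pics/g8.png

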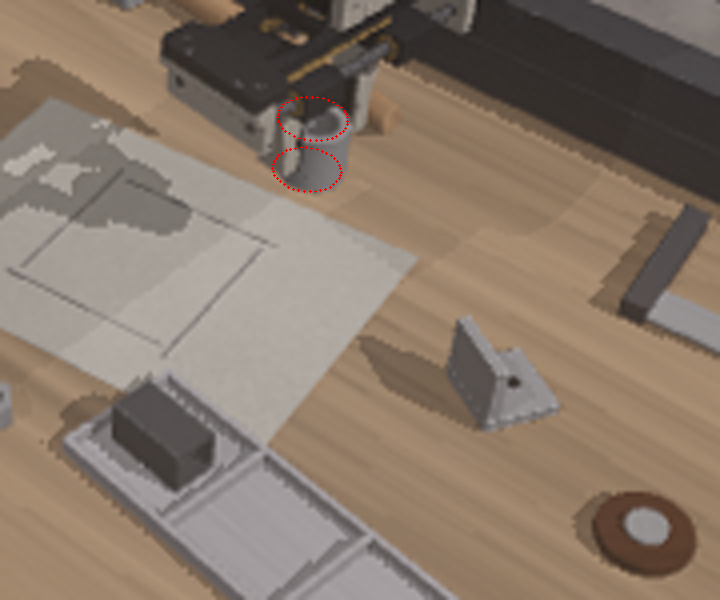

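The bush is held upright within about 1 px of the prediction, and the short tube sits flat in its bay. Next is the middle bay.

```bash
python3 -m crank '[0,0,0,28,35,1,0, 0,0,0,28,35,1,0, 0,0,0,28,34,1,0, 0,0,0,28,35,1,0, 0,0,0,28,34,2,0]'|grep -E "pos|open"
python3 -m crank '[0,0,0,0,0,0,0, 0,0,0,0,0,40,0, 0,0,0,0,0,0,0, 0,0,0,0,0,0,0]'|grep -E "pos|ori|open"
python3 plan.py 469,-180.5,1,-97
```

```text
tool_pos: [0.4655, -0.1812, 0.0682]
opening: 0.0409
tool_pos: [0.4683, -0.1807, 0.0299]
orientation: [179.9, -0.0, -97.0]
opening: 0.0409
469,-180.5,1,-97 0,0,0.001,0,-1,29
```

```bash
python3 -m crank '[0,0,0,0,-1,20,0, 0,0,0,0,0,10,0, 0,0,0,0,0,0,0, 0,0,0,0,0,2,0, 0,0,0,0,0,0,0]'|grep -E "pos|^force:"
python3 -m crank '[0,0,0,0,0,1,0, 0,0,0,0,0,0,0]'|grep -E "pos|^force:"
python3 -m crank '[0,0,0,0,0,1,0, 0,0,0,0,0,0,0]'|grep -E "pos|^force:"
```

```text
tool_pos: [0.4694, -0.1808, -0.0017]
force: [0.0, 0.2, -2.5]
tool_pos: [0.4692, -0.1809, -0.003]
force: [-0.4, 0.3, -3.5]
tool_pos: [0.469, -0.1808, -0.0042]
force: [-0.5, -0.1, -2.9]
```

```bash
python3 -m crank '[0,0,0,0,0,1.5,0, 0,0,0,0,0,0,0, 0,0,0,0,0,0,0.8, 0,0,0,0,0,0,0.8, 0,0,0,0,0,0,0.8]'|grep -E "pos|^force:|open"
python3 -m crank '[0,0,0,0,0,0,0.8, 0,0,0,0,0,-30,0.8, 0,0,0,0,0,-50,0.8, 0,0,0,0,0,0,0.8]'|grep -E "pos|^force:|open"
python3 plan.py 636,-207.6,75,-120.5
```

```text
tool_pos: [0.4693, -0.1808, -0.0055]
force: [0.3, -0.2, 0.2]
opening: 0.0653
tool_pos: [0.472, -0.1811, 0.0781]
force: [-0.8, -0.8, -0.6]
opening: 0.0699
636,-207.6,75,-120.5 0,0,0.103,2,-42,1 | 0,0,0.103,-3,-41,1 | 0,0,0.103,-7,-41,1 | 0,0,0.102,-11,-40,0
```

```bash
python3 -m crank '[0,0,0.103,2,-42,1,0.8, 0,0,0.103,-3,-41,1,0.8, 0,0,0.103,-7,-41,1,0.8, 0,0,0.102,-11,-40,0,0.8, 0,0,0,0,0,0,0.8]'|grep -E "pos"
python3 -m crank '[0,0,0,0,0,0,0.8]'|grep -E "pos|ori"
python3 plan.py 636,-207.6,-5,-120.5
```

```text
tool_pos: [0.6349, -0.2077, 0.0695]
tool_pos: [0.6321, -0.2073, 0.0701]
orientation: [179.9, -0.0, -120.5]
636,-207.6,-5,-120.5 0,0,-0,-1,-2,38 | 0,0,-0,-1,-1,37
```

```bash
python3 -m crank '[0,0,0,-1,-2,38,0.8, 0,0,0,-1,-1,28,0.8, 0,0,0,0,0,8,0.8, 0,0,0,0,0,0,0.8, 0,0,0,0,0,0,0]'|grep -E "pos|^force"
python3 -m crank '[0,0,0,0,0,0,0, 0,0,0,0,0,0,0, 0,0,0,0,0,0,0, 0,0,0,0,0,0,0, 0,0,0,0,0,0,0]'|grep -E "pos|force:|open"
python3 -m crank '[0,0,0,0,0,0,0, 0,0,0,0,0,0,0, 0,0,0,0,0,0,0]'|grep -E "pos|force:|open"
```

```text
tool_pos: [0.6376, -0.2074, -0.0011]
force: [-0.3, 0.9, 1.0]
tool_pos: [0.6368, -0.2073, -0.0027]
force: [0.2, 0.2, 1.6]
opening: 0.0156
gripper_force: 0.0
tool_pos: [0.6368, -0.2073, -0.0027]
force: [0.2, -0.1, -1.4]
opening: 0.009
gripper_force: 30.0
```

```bash
python3 -m crank '[0,0,0,0,0,-20,0, 0,0,0,0,0,-40,0, 0,0,0,0,0,-25,0, 0,0,0,0,0,0,0]'|grep -E "pos|^force:|open"
python3 plan.py 439,-259.5,80,-97
```

```text
tool_pos: [0.6379, -0.2073, 0.0842]
force: [0.3, 0.4, -4.0]
opening: 0.0091
439,-259.5,80,-97 0,0,-0.103,37,36,1 | 0,0,-0.103,32,40,1 | 0,0,-0.102,28,43,1 | 0,0,-0.103,24,45,1
```

```bash
python3 -m crank '[0,0,-0.103,37,36,1,0, 0,0,-0.103,32,40,1,0, 0,0,-0.102,28,43,1,0, 0,0,-0.103,24,45,1,0, 0,0,0,0,0,0,0]'|grep -E "pos|open"
python3 -m crank '[0,0,0,0,0,45,0, 0,0,0,0,0,0,0, 0,0,0,0,0,0,0]'|grep -E "pos|ori|open"
python3 plan.py 439,-259.5,8,-97
python3 - <<'E'
from fit import *
p=get_obs();t=p["tool_pos"]
n,x,y="side",260,220
z=cv2.resize(eyes.snapshot(n)[y:y+130,x:x+160],(720,585),interpolation=cv2.INTER_CUBIC)
for P in M["bracket"]:
  for q in proj(n,pose(P+[.0205,0,0],t[0],t[1],(p["orientation"][2]+90)/57.3,t[2]+.0027)): cv2.circle(z,tuple(int(v) for v in (q+.5-[x,y])*4.5),3,(0,0,255),-1)
cv2.imwrite("pics/g9.png",z)
E
```

```text
tool_pos: [0.4332, -0.2592, 0.0768]
opening: 0.0087
tool_pos: [0.4387, -0.2594, 0.0335]
orientation: [179.9, -0.0, -97.0]
opening: 0.0087
439,-259.5,8,-97 0,0,0.001,0,0,26
```

View pics/g9.png

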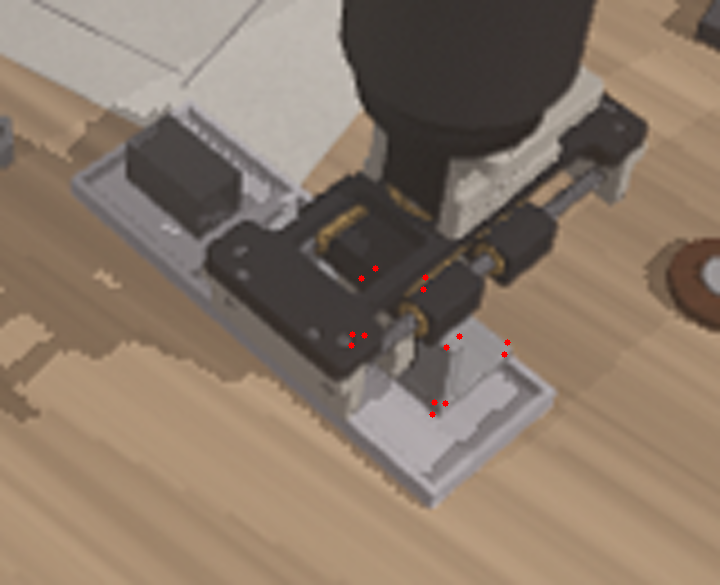

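The bracket hangs as predicted over the end bay. I'll lower it.

```bash
python3 -m crank '[0,0,0,0,0,20,0, 0,0,0,0,0,8,0, 0,0,0,0,0,0,0, 0,0,0,0,0,2,0, 0,0,0,0,0,0,0]'|grep -E "pos|^force:"
python3 -m crank '[0,0,0,0,0,1,0, 0,0,0,0,0,0,0]'|grep -E "pos|^force:"
python3 -m crank '[0,0,0,0,0,1,0, 0,0,0,0,0,0,0]'|grep -E "pos|^force:"
```

```text
tool_pos: [0.4387, -0.2594, 0.0038]
force: [-1.0, -0.4, -3.7]
tool_pos: [0.4384, -0.2593, 0.0025]
force: [-0.1, 1.0, -4.2]
tool_pos: [0.4383, -0.2593, 0.0013]
force: [0.0, 0.2, -2.7]
```

```bash
python3 -m crank '[0,0,0,0,0,1,0, 0,0,0,0,0,0,0, 0,0,0,0,0,0,0.8, 0,0,0,0,0,0,0.8, 0,0,0,0,0,0,0.8]'|grep -E "pos|^force:|open"
python3 -m crank '[0,0,0,0,0,0,0.8, 0,0,0,0,0,-30,0.8, 0,0,0,0,0,-50,0.8, 0,0,0,0,0,-50,0.8, 0,0,0,0,0,0,0.8]'|grep -E "pos|^force:|open"
python3 -m crank '[0,0,0,10,-50,-10,0.8, 0,0,0,10,-50,-10,0.8, 0,0,0,10,-50,-10,0.8, 0,0,0,10,-50,-10,0.8, 0,0,0,0,0,0,0.8]'|grep -E "clock|pos|open"
python3 - <<'E'
from fit import *
a=eyes.snapshot("side")[140:360,140:440];cv2.imwrite("pics/end.png",cv2.resize(a,(800,587),interpolation=cv2.INTER_CUBIC))
E
```

```text
tool_pos: [0.4386, -0.2594, 0.0006]
force: [0.2, 0.4, -0.8]
opening: 0.0332
tool_pos: [0.4411, -0.2601, 0.1346]
force: [0.5, 0.4, -0.1]
opening: 0.0698
clock: 47.35
tool_pos: [0.6343, -0.3241, 0.1679]
opening: 0.0699
```

View pics/end.png

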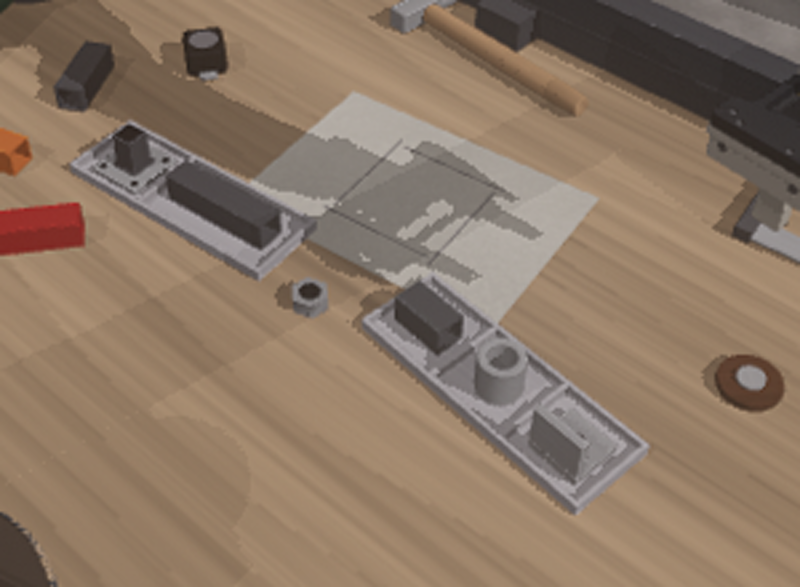

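All five parts sit flat in their bays: foot (130,155), long tube (225,205), short tube (428,315), bush (500,370), bracket (570,435). The mid tube at (85,75) hasn't been touched, and the gripper is clear. Handing in.

```bash
python3 -c "
from plant import ctrl;print(ctrl.close_job())"
```

```text
the job is handed in; nothing more can be done
None
```

Both kits are made up and the job is handed in at about 47 s; the final picture shows every part flat and upright in its bay, with the middle-length tube where it lay.

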